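# Fit the matching refill and prime the dosing unit

## Task

The white detergent dosing unit on the worktop needs a new refill: of the three upright dark grey cartridges take the one that properly fits its round socket (the wide one will not go in, the slim one would rattle about) and slide it in fully home, then let go of it. Only then turn the unit's spring-return dial clockwise past the first and second clicks to the third (the three-dot mark) and keep holding it there: it springs back if released, so finish with the gripper still holding the dial at the third click. Leave the other two cartridges and everything else on the worktop as they stand.

Things in the scene. Friction and masses are not known exactly. Their poses are not given: they have to be found in the camera images.
- cartridge_slim: Plain dark grey round refill cartridge, 24 mm in diameter (the slimmest of the three), 100 mm tall, 0.08 to 0.17 kg, standing upright on the worktop; bevelled foot, smooth side up to 90 mm, then a cap 8 mm narrower. Origin: centre of its underside, z up along it. Too slim: leave it.
- cartridge_mid: Plain dark grey round refill cartridge, 30 mm in diameter (the middle width of the three), 100 mm tall, 0.08 to 0.17 kg, standing upright on the worktop; bevelled foot, smooth side up to 90 mm, then a cap 8 mm narrower. Origin: centre of its underside, z up along it. The one that fits the socket; grip it round the side 70 to 85 mm above its foot.
- cartridge_wide: Plain dark grey round refill cartridge, 36 mm in diameter (the widest of the three), 100 mm tall, 0.08 to 0.17 kg, standing upright on the worktop; bevelled foot, smooth side up to 90 mm, then a cap 8 mm narrower. Origin: centre of its underside, z up along it. Too wide for the socket: leave it.
- unit: Dosing unit, fixed: a white block 110 x 200 x 60 mm (x, y, z; skirt 118 x 208) standing on the worktop. Origin: centre of its underside; its -x side, with a small outlet spout, faces the robot. The socket is in its top towards +y, the dial on its top towards -y (112 mm apart). Seen from above, the dial's pointer rests 0.6 rad counter-clockwise of the unit's +x, and stands 0.6 rad clockwise of it at the third click.
- socket (a point): Centre of the mouth of the unit's round upright socket, level with the unit's top face (60 mm above the worktop). Bore 33 mm in diameter, 50 mm deep, 3 mm bevel at the mouth. A cartridge fully home has its underside 50 mm below this point and stands 50 mm proud.
- dial_grip (a point): Grip point of the dial: on its upright turning axis, 30 mm above the unit's top face. The dial is a dark grey disc 60 mm in diameter and 6 mm thick with an upright bar across it, 14 mm wide, 54 mm long, from 6 to 40 mm above the unit's top face. The bar may be pinched across its 14 mm from above, fingertips 7 mm or more above the unit's top. The point's x axis lies along the bar towards its pointer end (black line); it turns with the dial.
- dial (a joint): Dial angle, rad: 0 at rest, growing clockwise seen from above, end stop at 1.5. Clicks at 0.4, 0.8 and 1.2, marked on the unit by one, two and three raised dots. A spring turns it back all the way from anywhere when released: return torque about 0.05 N m at rest growing to 0.11 N m at the third click, with the clicks as a ripple of about 0.025 N m.
Not all that is in view belongs to the job. Leave any green look-alike of the cartridge_mid alone.

How it is judged:
By the outcome, as a careful person would: the job done as asked, in the order asked, and still so for the second after the job is handed in, while the arm keeps its last pose, push and grip.
It also fails if it takes over 51 s, if anything falls off the work surface, if the arm or the gripper's body presses on something with over 40 N, if the wrist force passes 120 N, or if a joint passes its speed limit or range.

## Robot

A 7-joint arm with a two-finger parallel gripper is mounted at the origin on a cart in front of the work surface, level with it; the furniture and walls round the work are solid. World frame = base frame: x ahead of the robot, y to its left, z up, the work surface at z = 0. Lengths are in m, angles in rad, forces in N, time in s.
With the tool pointing down it reaches from about 0.425 to 0.925 m from the base axis. Payload 6.8 kg.
Tool frame: the origin (TCP) lies where the fingers leave the gripper's body, on its centre line; the fingertips stand 73 mm ahead of it and the grasp point (between the pads) lies 54 mm ahead of it; z points along the fingers, y is the direction in which the jaws open and shut (so a half turn about z gives the same grasp; the last joint's range is limited). The gripper opens to 85 mm and grips with 20 to 120 N. Pads are 22 mm wide; open, the fingers measure 114 mm over their backs; the gripper's body (76 mm by 85 mm) begins 54 mm behind the grasp point. The pads swing forward as they close: fully open they stand 13 mm farther back than shut.
Start: joints at [-1.292, 0.477, 0.022, 1.555, -0.011, 1.109, -0.083], TCP at [0.255, 0.625, 0.304] pointing down, gripper open.
Joint ranges: [-2.96, 2.96], [-0.34, 2.1], [-1.41, 1.46], [0.24, 2.44], [-1.37, 4.51], [0.17, 1.92], [-2.96, 2.96]. Speed limits (rad/s): [2.39, 2.39, 3.14, 3.14, 3.14, 3.14, 3.14].

## Interface

Orientations are given as a rotation vector (axis times angle).
In Python, from bench import r gives the robot as it stands.
- The arm moves only by the shell command python3 -m handwheel 'ROWS' [FORCE]. ROWS is JSON, a list that holds one entry, the list of rows, each a list of 7 numbers: the shift along the world's x, y, z in m, then the turn, a rotation vector about the world's x, y, z in rad, then the finger opening in m, from 0 to 0.0854. A call has 1 to 10 rows; each row shifts and turns the commanded pose from where the row before left it; what a row does not reach is not made up. A row lasts 1/12 s, in which the tool goes at most 41.7 mm and 7.16 degrees, less where a joint would pass 70% of its speed; a pose out of reach is approached as far as the arm can. A call is refused whole if a number of a shift passes 0.0417 or a number of a turn 0.125, either way. A call with a gripper value outside its range is refused whole. The fingers move at their own pace and stop on an object; FORCE is the grip in N (left out, the last holds). Time passes only in rows, so rows that do not move let the fingers close. It gives the time, the measured TCP pose, the force and the opening at its end, in the units of the state.
- r.get_obs(): the state, without advancing time (a new reading comes with each control period).
- r.grab_frame(name): name is "side" or "top" or "wrist"; returns (picture, depth): 384x512x3 uint8, red, green, blue; 384x512 float32, m along the optical axis (not along the pixel's ray), 0 where there is no reading.
- r.get_calibration(name): a dict with "vertical_fov" (degrees; the focal length in pixels is half the picture's height over the tangent of half this angle, whatever the lens; pixels are square), "cx", "cy" (the principal point, pixels), "k1" (the pictures are not rectified: a ray, as slopes to the right and down, at radius r is drawn at 1 + k1 r^2 times it, then the intrinsics apply), "R" (3x3) and "t" (3): a world point X has camera coordinates R X + t; the wrist camera has in their place "T_tool_cam" (4x4, takes a point from camera to tool coordinates, whose origin is the TCP and whose axes are the flange's). Camera axes: x right, y down, z forward; pixel columns grow to the right and rows downward; lengths in m; the calibration is good to about 2 mm. A picture is of the moment at which its call begins: read the wrist's pose just before it. get_calibration takes no time and is no camera call.
- r.hand_in(): hands the job in, once; it reports no verdict.
Trained networks look in the newest picture that a camera, given by its name, has taken for a name from the list of things; names that differ only in an ending like _2 or _b are one class to them, and where a whole thing is asked for, a point or a joint stands for the part that bears it (a point fixed in the world has none). Each returns a list of dicts, best first, with "p" (0 to 1); they miss things now and then, are a little off and sometimes report something else, mostly with a low value. They report only what shows in the picture. A call takes as long as a camera call. They do not tell look-alikes from the thing itself.
- r.masks_of(label, camera): "pixels" (384x512 bool, what is visible of it) and "at" ([column, row] in pixels, amid what is visible of it).
The state is a dict: "clock": time; "joints": joint angles; "qvel": joint speeds; "tau": joint torques, N m; "tcp_pos": TCP position; "orientation": TCP orientation; "contact_force": force on the tool from outside, world axes, zero at the start; "moment": the same for the moment, N m; "grip_width": finger opening in m.
Only numpy, scipy, OpenCV 4.12 (cv2) and the standard library are available. Lean on these libraries where they do the work, as an engineer would, in place of code of your own. Each camera call takes 0.05 s, during which the arm holds its last target.

## Working session

There is one attempt and no reset: what is moved stays moved. The work goes in short steps, Python scripts to look and compute and a shell command to move; the robot and the scene stay as the last step left them, time stands still between calls to the robot, and variables do not carry over. Pictures are saved under pics/ and viewed, and the job is handed in when it is done.

```bash
ls; mkdir -p pics; cat > h.py <<'E'
import numpy as np, cv2
from bench import r
from scipy.spatial.transform import Rotation as Ro
def rays(c,uv):
    uv=np.atleast_2d(uv).astype(float); f=192/np.tan(np.radians(c['vertical_fov'])/2)
    d=(uv-[c['cx'],c['cy']])/f; p=d.copy()
    for _ in range(20): p=d/(1+c['k1']*(p**2).sum(1,keepdims=True))
    return np.c_[p,np.ones(len(p))]
def cam2w(name,o=None):
    c=r.get_calibration(name)
    if name!='wrist':
        R=np.array(c['R']);return c,R.T,-R.T@np.array(c['t'])
    T=np.array(c['T_tool_cam']);R=Ro.from_rotvec(o['orientation']).as_matrix()
    return c,R@T[:3,:3],R@T[:3,3]+np.array(o['tcp_pos'])
def pts(name,uv,depth,o=None):
    c,R,t=cam2w(name,o);uv=np.atleast_2d(uv).astype(int)
    return (rays(c,uv)*depth[uv[:,1],uv[:,0]][:,None])@R.T+t
def onplane(name,uv,z,o=None):
    c,R,t=cam2w(name,o);d=rays(c,uv)@R.T
    return t+d*((z-t[2])/d[:,2:3])
def save(n,p): cv2.imwrite('pics/'+n+'.png',cv2.cvtColor(p,cv2.COLOR_RGB2BGR))
E
python3 - <<'E'
from h import *
print(r.get_obs())
for n in ['top','side','wrist']:
    o=r.get_obs();p,d=r.grab_frame(n); save(n+'0',p); np.savez(n+'0.npz',p=p,d=d)
    c,R,t=cam2w(n,o);print(n,t.round(3),R[:,2].round(2))
    for l in ['cartridge_mid','cartridge_slim','cartridge_wide','unit','dial']:
        for m in r.masks_of(l,n)[:4]:
            px=m['pixels'];ys,xs=np.where(px&(d>0))
            if len(xs)<5: continue
            P=pts(n,np.c_[xs,ys],d,o)
            print(l,round(m['p'],2),np.round(m['at']),len(xs),P.min(0).round(3),P.max(0).round(3))
E
```

```text
pics
{'clock': 0.0, 'joints': array([-1.29210508,  0.47778844,  0.02235732,  1.55646368, -0.01147528,
        1.10927569, -0.08315401]), 'qvel': array([ 1.45644438e-04, -3.09908831e-05,  4.72536611e-04, -4.81781550e-04,
        5.11925590e-05,  1.82042093e-03,  1.83316942e-04]), 'tau': array([-4.34824406e-04, -5.96441281e+01,  1.60762802e+00, -2.81194550e+01,
        1.24472310e-02,  9.34324897e-03, -5.41729168e-07]), 'tcp_pos': array([0.25446898, 0.62470063, 0.30292859]), 'orientation': array([-6.03811467e-01, -3.08283111e+00,  2.82303583e-03]), 'contact_force': array([ 0.30933837,  0.08396814, -1.36186357]), 'moment': array([-0.02907195, -0.0127462 ,  0.06708371]), 'grip_width': 0.08548751121791189}
top [0.329 0.113 1.171] [ 0.17 -0.03 -0.99]
cartridge_mid 0.64 [197. 166.] 149 [0.591 0.245 0.002] [0.619 0.274 0.105]
cartridge_mid 0.53 [146. 176.] 166 [0.568 0.39  0.002] [0.596 0.421 0.106]
cartridge_wide 0.61 [176. 220.] 153 [0.433 0.292 0.024] [0.466 0.324 0.106]
unit 0.96 [339. 200.] 2811 [ 0.452 -0.299 -0.006] [ 0.584 -0.067  0.105]
dial 0.53 [357. 198.] 265 [ 0.489 -0.251  0.06 ] [ 0.539 -0.198  0.105]
side [ 0.509 -0.635  0.533] [ 0.01  0.85 -0.52]
cartridge_mid 0.86 [295. 179.] 360 [0.59  0.241 0.004] [0.62  0.268 0.103]
cartridge_mid 0.68 [283. 155.] 276 [0.566 0.39  0.001] [0.6   0.45  0.102]
cartridge_slim 0.54 [258. 194.] 305 [0.489 0.168 0.002] [0.51  0.358 0.102]
cartridge_wide 0.78 [239. 174.] 457 [ 0.42   0.288 -0.001] [0.469 0.417 0.104]
unit 0.57 [259. 312.] 7113 [ 0.451 -0.282  0.001] [ 0.579 -0.072  0.104]
dial 0.58 [262. 307.] 1113 [ 0.487 -0.254  0.06 ] [ 0.548 -0.166  0.104]
wrist [0.193 0.651 0.373] [ 0.24 -0.1  -0.97]
```

View pics/top0.png

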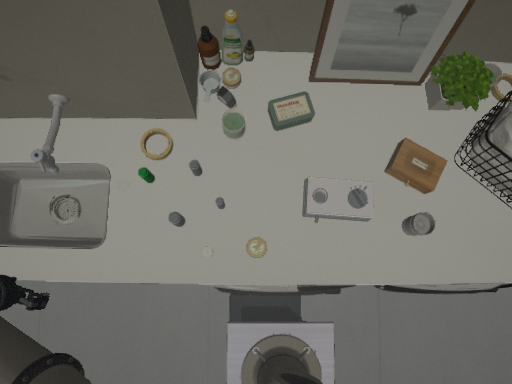

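View pics/side0.png

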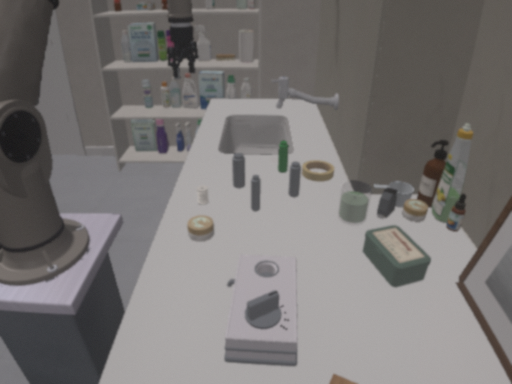

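The top view shows three grey cartridges at (196,168), (176,219) and (220,203), and a green look-alike at (146,175). The unit is at (339,200), with its socket at (320,196) and its dial at (357,198). Next I'll measure the cartridge widths and the unit's pose.

```bash
python3 - <<'E'
from h import *
from scipy.optimize import least_squares
S=np.load('side0.npz');T=np.load('top0.npz')
crop=lambda p,x0,x1,y0,y1,k:cv2.resize(p[y0:y1,x0:x1],None,fx=k,fy=k,interpolation=cv2.INTER_CUBIC)
save('crop_side',crop(S['p'],215,325,130,225,6)); save('crop_top',crop(T['p'],295,385,170,230,8))
for n,D in (('side',S),('top',T)):
    d=D['d'];ys,xs=np.where(d>0);P=pts(n,np.c_[xs,ys],d);
    # table plane check
    m=(abs(P[:,2])<.02)&(P[:,0]>.4)&(P[:,0]<.6)&(abs(P[:,1]-.1)<.15);print(n,'table z',np.median(P[m,2]))
    for nm,c in (('A',(.604,.26)),('B',(.45,.308)),('C',(.5,.18)),('G',(.582,.405))):
        m=(np.hypot(P[:,0]-c[0],P[:,1]-c[1])<.035)&(P[:,2]>.02)&(P[:,2]<.085);Q=P[m]
        f=lambda v:np.hypot(Q[:,0]-v[0],Q[:,1]-v[1])-v[2]
        s=least_squares(f,[c[0],c[1]+.005,.015],loss='soft_l1',f_scale=.002)
        mt=(np.hypot(P[:,0]-c[0],P[:,1]-c[1])<.035)&(P[:,2]>.097);
        print(n,nm,len(Q),s.x.round(4),'x-width',np.ptp(Q[:,0]).round(3),'cap',P[mt].mean(0).round(4) if mt.any() else 0)
    m=(abs(P[:,2]-.06)<.006)&(P[:,0]>.43)&(P[:,0]<.6)&(P[:,1]>-.32)&(P[:,1]<-.04)
    print(n,'top face',cv2.minAreaRect((P[m,:2]*1000).astype(np.float32)))
    m=(P[:,2]>.09)&(P[:,2]<.115)&(P[:,0]>.43)&(P[:,0]<.6)&(P[:,1]>-.32)&(P[:,1]<-.04)
    print(n,'bar',cv2.minAreaRect((P[m,:2]*1000).astype(np.float32)),P[m].mean(0),m.sum())
E
```

```text
side table z 0.001110628492031529
side A 228 [0.6052 0.2602 0.0144] x-width 0.029 cap [0.605  0.2567 0.1007]
side B 262 [0.4496 0.3102 0.0174] x-width 0.036 cap [0.449  0.3065 0.1008]
side C 195 [0.4993 0.1837 0.0112] x-width 0.021 cap [0.4993 0.1816 0.1005]
side G 190 [0.5811 0.4072 0.0143] x-width 0.029 cap [0.5805 0.404  0.101 ]
side top face ((520.2514038085938, -173.66421508789062), (202.29234313964844, 112.06341552734375), 86.51325988769531)
side bar ((516.651123046875, -224.20135498046875), (54.15359878540039, 15.233549118041992), 29.60926628112793) [ 0.51656878 -0.22673826  0.09868352] 361
top table z 0.0006453055758174342
top A 53 [0.6065 0.2599 0.0148] x-width 0.022 cap [0.6057 0.26   0.1008]
top B 49 [0.4506 0.3103 0.0177] x-width 0.033 cap [0.4506 0.3081 0.101 ]
top C 28 [0.5006 0.1837 0.0118] x-width 0.013 cap [0.4998 0.1834 0.1008]
top G 69 [0.5827 0.4057 0.0147] x-width 0.021 cap [0.5817 0.4053 0.1012]
top top face ((521.1280517578125, -173.77230834960938), (201.41856384277344, 112.61394500732422), 86.17923736572266)
top bar ((517.5908203125, -223.71197509765625), (52.67911148071289, 15.70877742767334), 29.36281967163086) [ 0.51679518 -0.22276996  0.09893798] 95
```

View pics/crop_side.png

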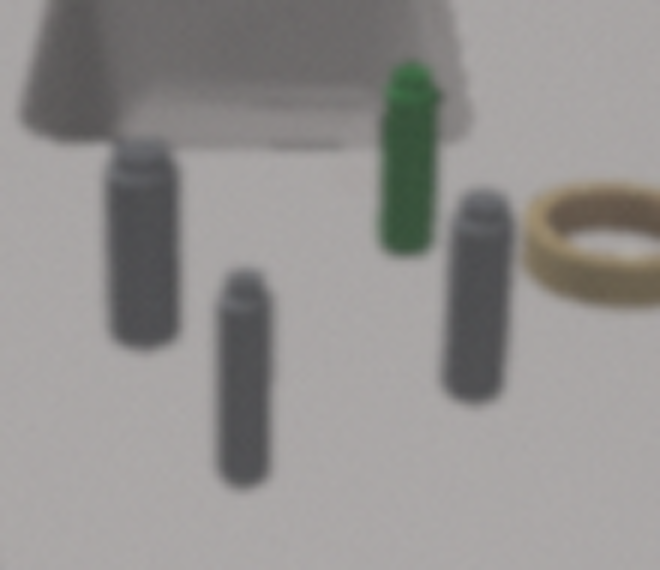

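View pics/crop_top.png

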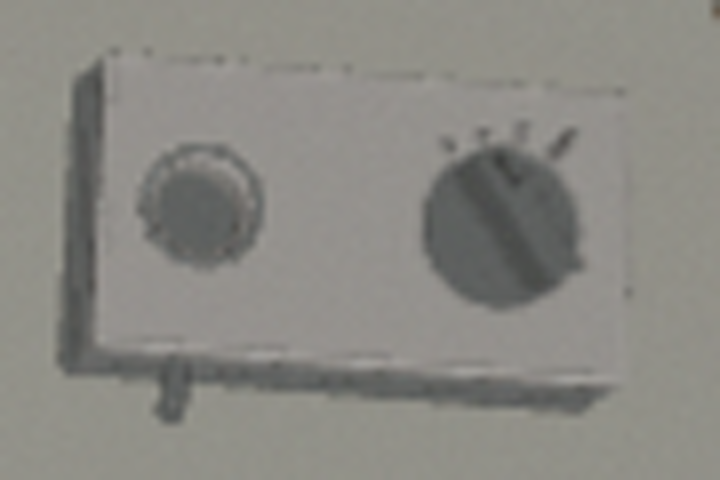

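A is the mid cartridge. It is the dark grey one at side (295,179) / top (196,168), with a measured diameter of about 29 mm. B at (176,219) measures 35 mm and C at (220,203) measures 23 mm. The one at (146,175) is green, so it's the look-alike. The crop agrees, so I'm approaching A and checking again from the wrist camera.

```bash
python3 -m handwheel '[[[0.027,-0.028,0,0,0,0,0.0854],[0.027,-0.028,0,0,0,0,0.0854],[0.027,-0.028,0,0,0,0,0.0854],[0.027,-0.028,0,0,0,0,0.0854],[0.027,-0.028,0,0,0,0,0.0854],[0.027,-0.028,0,0,0,0,0.0854],[0.027,-0.028,0,0,0,0,0.0854],[0.027,-0.028,0,0,0,0,0.0854],[0.027,-0.028,0,0,0,0,0.0854],[0.027,-0.028,0,0,0,0,0.0854]]]' 30
python3 - <<'E'
from h import *
for n in ('side','top'):
    D=np.load(n+'0.npz');d=D['d'];ys,xs=np.where(d>0);P=pts(n,np.c_[xs,ys],d)
    m=(abs(P[:,2]-.068)<.004)&(np.hypot(P[:,0]-.517,P[:,1]+.227)<.045);print(n,'disc',m.sum(),cv2.minEnclosingCircle((P[m,:2]*1000).astype(np.float32)))
    m=(P[:,2]<.052)&(np.hypot(P[:,0]-.524,P[:,1]+.118)<.035)
    uv=np.c_[xs,ys][m]; Q=onplane(n,uv,.06); print('hole',m.sum(),P[m,2].min(),cv2.minEnclosingCircle((Q[:,:2]*1000).astype(np.float32)),Q.mean(0))
E
```

```text
clock: 1.73
tcp_pos: [0.5258, 0.3436, 0.3042]
orientation: [0.604, 3.083, 0.001]
contact_force: [1.5, -0.3, 0.0]
grip_width: 0.0854
side disc 441 ((521.88134765625, -232.87728881835938), 37.481632232666016)
hole 122 0.03525659959884403 ((523.9922485351562, -117.0332260131836), 15.091816902160645) [ 0.5236274  -0.11723398  0.06      ]
top disc 160 ((519.0787353515625, -227.0970458984375), 43.575340270996094)
hole 85 0.03275209368434284 ((523.8338012695312, -111.5306625366211), 15.426941871643066) [ 0.52379047 -0.11137123  0.06      ]
```

```bash
python3 -m handwheel '[[[0.027,-0.028,0,0,0,0,0.0854],[0.027,-0.028,0,0,0,0,0.0854],[0.0275,-0.0285,0,0,0,0,0.0854],[0,0,-0.02,0,0,0,0.0854],[0,0,0,0,0,0,0.0854]]]' 30
python3 - <<'E'
from h import *
o=r.get_obs();p,d=r.grab_frame('wrist');save('w1',p);print(o['tcp_pos'],o['clock'])
ys,xs=np.where(d>0);P=pts('wrist',np.c_[xs,ys],d,o)
from scipy.optimize import least_squares
c=(.606,.26)
m=(np.hypot(P[:,0]-c[0],P[:,1]-c[1])<.035)&(P[:,2]>.02)&(P[:,2]<.085);Q=P[m]
f=lambda v:np.hypot(Q[:,0]-v[0],Q[:,1]-v[1])-v[2]
if len(Q)>10: print(len(Q),least_squares(f,[*c,.015],loss='soft_l1',f_scale=.002).x)
m=(np.hypot(P[:,0]-c[0],P[:,1]-c[1])<.035)&(P[:,2]>.096)&(P[:,2]<.11);print(m.sum(),P[m].mean(0))
E
```

```text
clock: 2.15
tcp_pos: [0.6071, 0.2565, 0.2812]
orientation: [-0.613, -3.079, 0.006]
contact_force: [-0.7, 1.0, -0.9]
grip_width: 0.0855
[0.60711086 0.25651858 0.28115508] 2.15
332 [0.60479274 0.26085153 0.01477177]
610 [0.60426795 0.26107781 0.09929346]
```

View pics/w1.png

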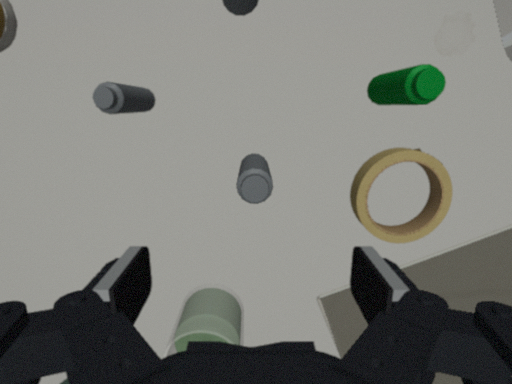

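Wrist view: the mid grey cartridge at (254,180) lies between the open jaws with a fitted radius of 14.8 mm, and the neighbouring objects are clear. Descending.

```bash
python3 -m handwheel '[[[0,0,-0.03,0,0,0,0.0854],[0,0,-0.03,0,0,0,0.0854],[0,0,-0.03,0,0,0,0.0854],[0,0,-0.025,0,0,0,0.0854],[0,0,0,0,0,0,0.0854],[0,0,0,0,0,0,0.0854]]]' 30; python3 -c "
from h import *
o=r.get_obs();print(o['tcp_pos'],Ro.from_rotvec(o['orientation']).as_matrix().round(3))"
```

```text
clock: 2.7
tcp_pos: [0.6051, 0.2619, 0.1687]
orientation: [-0.6, -3.082, 0.001]
contact_force: [0.4, -0.4, 0.3]
grip_width: 0.0851
[0.60508568 0.26194626 0.16870753] [[-0.927  0.375 -0.002]
 [ 0.375  0.927 -0.   ]
 [ 0.002 -0.001 -1.   ]]
```

```bash
python3 -m handwheel '[[[0,-0.001,-0.02,0,0,0,0.0854],[0,0,-0.015,0,0,0,0.0854],[0,0,0,0,0,0,0.0854],[0,0,0,0,0,0,0.05],[0,0,0,0,0,0,0.02],[0,0,0,0,0,0,0.02],[0,0,0,0,0,0,0.02],[0,0,0,0,0,0,0.02],[0,0,0,0,0,0,0.02],[0,0,0,0,0,0,0.02]]]' 40
```

```text
clock: 3.53
tcp_pos: [0.6068, 0.2598, 0.1353]
orientation: [0.604, 3.082, 0.002]
contact_force: [-1.0, -1.9, 6.0]
grip_width: 0.0288
```

```bash
python3 -m handwheel '[[[0,0,0,0,0,0,0.02],[0,0,0,0,0,0,0.02],[0,0,0.02,0,0,0,0.02],[0,0,0.03,0,0,0,0.02],[0,0,0.03,0,0,0,0.02],[0,0,0.03,0,0,0,0.02],[0,0,0,0,0,0,0.02]]]' 40; python3 - <<'E'
from h import *
p,d=r.grab_frame('side');save('s2',p)
o=r.get_obs();p,d=r.grab_frame('wrist');save('w2',p)
E
```

```text
clock: 4.12
tcp_pos: [0.6089, 0.2606, 0.2507]
orientation: [0.603, 3.075, 0.01]
contact_force: [1.2, 0.5, -0.8]
grip_width: 0.0289
```

View pics/s2.png

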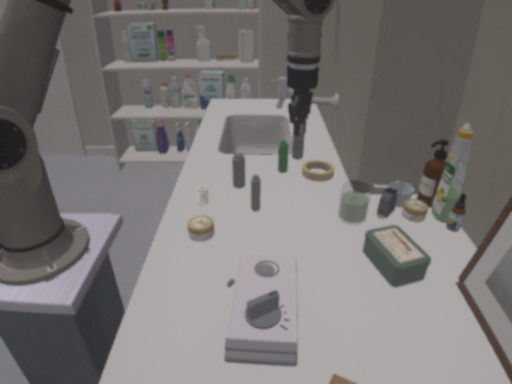

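View pics/w2.png

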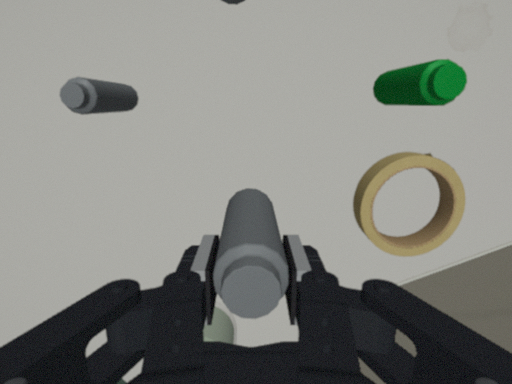

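Wrist and side views: the cartridge is held upright, at (250,250) in the wrist view. Moving it over the socket.

```bash
python3 -m handwheel '[[[-0.008,-0.0375,0.005,0,0,0,0.02],[-0.008,-0.0375,0,0,0,0,0.02],[-0.008,-0.0375,0,0,0,0,0.02],[-0.008,-0.0375,0,0,0,0,0.02],[-0.008,-0.0375,0,0,0,0,0.02],[-0.008,-0.0375,0,0,0,0,0.02],[-0.008,-0.0375,0,0,0,0,0.02],[-0.008,-0.0375,0,0,0,0,0.02],[-0.008,-0.0375,0,0,0,0,0.02],[-0.008,-0.0375,0,0,0,0,0.02]]]' 40
python3 -m handwheel '[[[-0.002,-0.001,0,0,0,0,0.02],[0,0,0,0,0,0,0.02],[0,0,0,0,0,0,0.02],[0,0,0,0,0,0,0.02]]]' 40
python3 - <<'E'
from h import *
from scipy.optimize import least_squares
o=r.get_obs();print(o['tcp_pos'],Ro.from_rotvec(o['orientation']).as_matrix()[:,2].round(3))
for n in ('side','top','wrist'):
    o=r.get_obs();p,d=r.grab_frame(n);save(n+'3',p);np.savez(n+'3.npz',p=p,d=d,pos=o['tcp_pos'],ori=o['orientation'])
    ys,xs=np.where(d>0);P=pts(n,np.c_[xs,ys],d,o);c=o['tcp_pos'][:2]
    m=(np.hypot(P[:,0]-c[0],P[:,1]-c[1])<.035)&(P[:,2]>.08)&(P[:,2]<.17);Q=P[m]
    f=lambda v:np.hypot(Q[:,0]-v[0],Q[:,1]-v[1])-.015
    if len(Q)>10: print(n,len(Q),Q[:,2].min(),least_squares(f,c,loss='soft_l1',f_scale=.002).x)
    m=(P[:,2]<.053)&(np.hypot(P[:,0]-.524,P[:,1]+.117)<.035)
    if m.any():
        Q=onplane(n,np.c_[xs,ys][m],.06,o); print('hole',m.sum(),cv2.minEnclosingCircle((Q[:,:2]*1000).astype(np.float32)),Q.mean(0))
E
```

```text
clock: 5.05
tcp_pos: [0.5243, -0.1168, 0.2473]
orientation: [-0.603, -3.08, 0.001]
contact_force: [0.6, -0.0, -1.4]
grip_width: 0.0286
clock: 5.38
tcp_pos: [0.5241, -0.1148, 0.248]
orientation: [-0.6, -3.082, -0.001]
contact_force: [-0.2, -0.9, -1.7]
grip_width: 0.0289
[ 0.524082   -0.11475443  0.24801619] [-0.002  0.001 -1.   ]
side 418 0.1148596266366545 [ 0.52248916 -0.1135685 ]
hole 130 ((523.98486328125, -116.38734436035156), 15.219167709350586) [ 0.52384861 -0.11653237  0.06      ]
top 53 0.11635504512811723 [ 0.5241796  -0.11534102]
hole 63 ((523.8363647460938, -111.40367126464844), 15.366814613342285) [ 0.52179564 -0.1085564   0.06      ]
wrist 1313 0.11681662456166769 [ 0.52267825 -0.11349478]
hole 773 ((522.1983642578125, -110.25782012939453), 16.030614852905273) [ 0.51795615 -0.1076295   0.06      ]
```

View pics/side3.png

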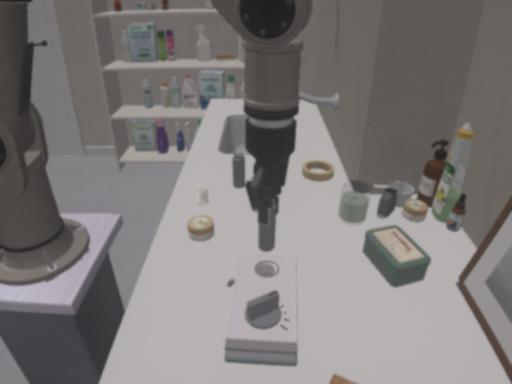

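View pics/wrist3.png

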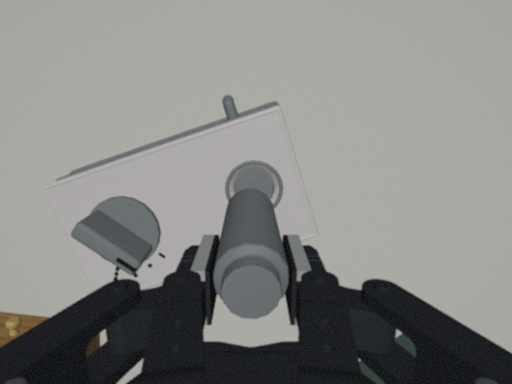

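```bash
python3 - <<'E'
from h import *
D=np.load('wrist3.npz');save('c_w',cv2.resize(D['p'][150:225,210:300],None,fx=8,fy=8,interpolation=cv2.INTER_CUBIC))
D=np.load('side3.npz');save('c_s',cv2.resize(D['p'][225:290,235:305],None,fx=8,fy=8,interpolation=cv2.INTER_CUBIC))
E
```

```text
(no output)
```

View pics/c_w.png

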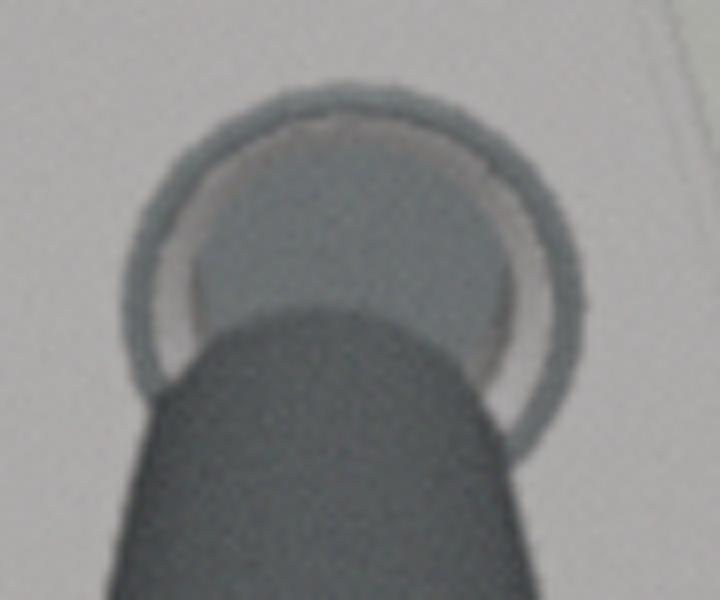

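View pics/c_s.png

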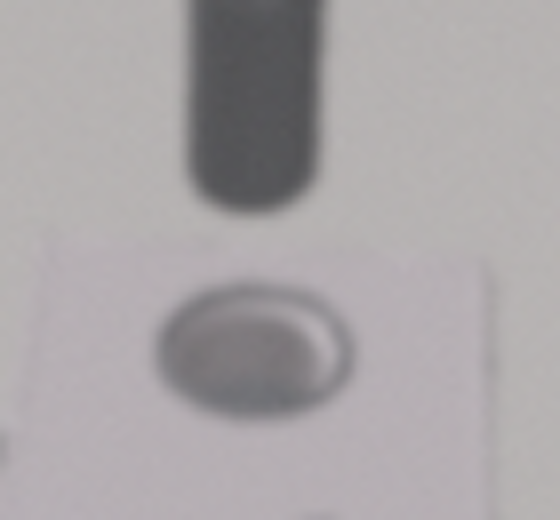

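```bash
python3 - <<'E'
from h import *
from scipy.optimize import least_squares
D=np.load('wrist3.npz');o=dict(tcp_pos=D['pos'],orientation=D['ori'])
def fit(n,uv,off,o=None):
    uv=(np.array(uv,float)+.5)/8-.5+off
    Q=onplane(n,uv,.06,o)[:,:2]
    s=least_squares(lambda v:np.hypot(*(Q-v[:2]).T)-v[2],[.524,-.117,.0195]);print(n,s.x.round(4),(s.fun*1e3).round(2))
fit('wrist',[(122,310),(355,80),(585,300),(235,115),(520,165),(160,210),(130,260)],[210,150],o)
fit('side',[(157,350),(355,350),(256,280),(256,420),(190,300),(325,300),(185,402)],[235,225])
E
```

```text
wrist [ 0.5234 -0.1106  0.0226] [ 0.35  0.59  0.26  0.32 -0.67 -0.94  0.09]
side [ 0.5253 -0.1092  0.0239] [-0.59 -0.75  0.82  0.07 -0.62  0.34  0.74]
```

```bash
python3 -m handwheel '[[[0.0015,0.0035,-0.02,0,0,0,0.02],[0,0,-0.02,0,0,0,0.02],[0,0,-0.005,0,0,0,0.02],[0,0,0,0,0,0,0.02],[0,0,0,0,0,0,0.02]]]' 40
python3 - <<'E'
from h import *
o=r.get_obs();print(o['tcp_pos'])
p,d=r.grab_frame('side');save('c_s4',cv2.resize(p[225:290,235:305],None,fx=8,fy=8,interpolation=cv2.INTER_CUBIC))
p,d=r.grab_frame('wrist');save('c_w4',cv2.resize(p[130:230,200:310],None,fx=7,fy=5.6,interpolation=cv2.INTER_CUBIC))
E
```

```text
clock: 5.95
tcp_pos: [0.5259, -0.1126, 0.2042]
orientation: [-0.603, -3.083, 0.0]
contact_force: [-0.3, 0.1, -1.7]
grip_width: 0.0288
[ 0.52585121 -0.11258446  0.20418385]
```

View pics/c_s4.png

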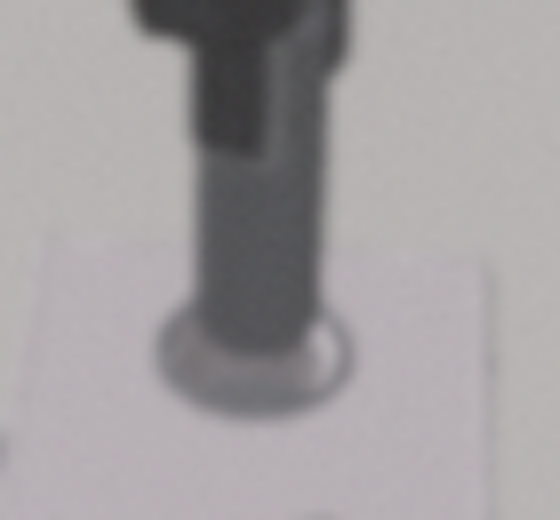

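View pics/c_w4.png

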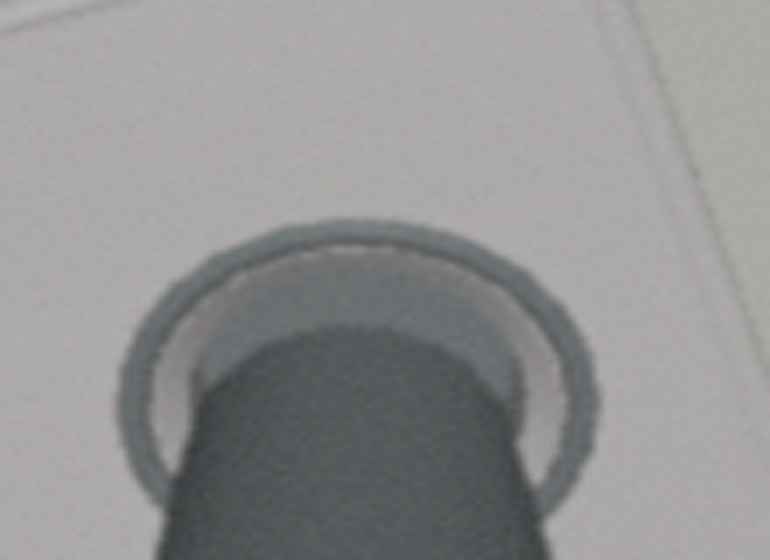

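```bash
python3 - <<'E'
from h import *
o=r.get_obs()
for z in (.068,.071):
    a=onplane('side',(np.array([262,354])+.5)/8-.5+[235,225],z)
    b=onplane('wrist',np.array([[357/7+200,325/5.6+130]])-.4,z,o)
    print(z,a.round(4),b.round(4))
print(o['tcp_pos'],o['contact_force'])
E
```

```text
0.068 [[ 0.5263 -0.1198  0.068 ]] [[ 0.5123 -0.1062  0.068 ]]
0.071 [[ 0.5262 -0.1231  0.071 ]] [[ 0.5116 -0.1059  0.071 ]]
[ 0.52632642 -0.11291176  0.20494083] [ 0.10543508  0.65193947 -1.53534694]
```

Both crops show the foot centred over the ring to within about 1 mm. Inserting gently and watching the force.

```bash
python3 -m handwheel '[[[-0.0005,0,-0.006,0,0,0,0.02],[0,0,-0.005,0,0,0,0.02],[0,0,-0.005,0,0,0,0.02],[0,0,-0.004,0,0,0,0.02],[0,0,0,0,0,0,0.02]]]' 40
```

```text
clock: 6.47
tcp_pos: [0.5246, -0.1127, 0.1829]
orientation: [-0.603, -3.081, 0.0]
contact_force: [0.5, 0.3, -2.0]
grip_width: 0.029
```

```bash
python3 -m handwheel '[[[0,0,-0.006,0,0,0,0.02],[0,0,-0.006,0,0,0,0.02],[0,0,-0.006,0,0,0,0.02],[0,0,-0.006,0,0,0,0.02],[0,0,-0.006,0,0,0,0.02],[0,0,-0.003,0,0,0,0.02],[0,0,0,0,0,0,0.02]]]' 40
```

```text
clock: 7.05
tcp_pos: [0.5247, -0.1128, 0.15]
orientation: [-0.603, -3.082, 0.0]
contact_force: [0.3, -0.0, -0.4]
grip_width: 0.029
```

```bash
python3 -m handwheel '[[[0,0,-0.003,0,0,0,0.02],[0,0,-0.002,0,0,0,0.02],[0,0,-0.002,0,0,0,0.02],[0,0,0,0,0,0,0.02]]]' 40
```

```text
clock: 7.38
tcp_pos: [0.5259, -0.1132, 0.1452]
orientation: [0.604, 3.081, 0.001]
contact_force: [-3.6, 1.1, 10.6]
grip_width: 0.0286
```

It touched the floor of the socket at exactly the predicted height. Releasing and rising.

```bash
python3 -m handwheel '[[[0,0,0,0,0,0,0.055],[0,0,0,0,0,0,0.055],[0,0,0,0,0,0,0.055],[0,0,0,0,0,0,0.055],[0,0,0.02,0,0,0,0.055],[0,0,0.03,0,0,0,0.055],[0,0,0.03,0,0,0,0.055],[0,0,0.02,0,0,0,0.055],[0,0,0,0,0,0,0.055]]]' 40
python3 - <<'E'
from h import *
o=r.get_obs();print(o['tcp_pos'],o['joints'].round(2))
for n in ('side','wrist'):
    o=r.get_obs();p,d=r.grab_frame(n);save(n+'5',p);np.savez(n+'5.npz',p=p,d=d,pos=o['tcp_pos'],ori=o['orientation'])
    ys,xs=np.where(d>0);P=pts(n,np.c_[xs,ys],d,o)
    m=(np.hypot(P[:,0]-.524,P[:,1]+.111)<.012)&(P[:,2]>.09)&(P[:,2]<.13);print(n,'cap z',np.median(P[m,2]),P[m].mean(0),m.sum())
    m=(P[:,2]>.092)&(P[:,2]<.112)&(P[:,0]>.46)&(P[:,0]<.58)&(P[:,1]>-.3)&(P[:,1]<-.17)
    print(n,'bar',cv2.minAreaRect((P[m,:2]*1000).astype(np.float32)),P[m].mean(0),m.sum())
E
```

```text
clock: 8.13
tcp_pos: [0.5273, -0.1134, 0.2481]
orientation: [0.603, 3.076, 0.002]
contact_force: [0.6, 0.1, -0.1]
grip_width: 0.0552
[ 0.5273131  -0.11338014  0.24814253] [-0.11  0.32  0.26  1.96 -0.11  0.87  1.38]
side cap z 0.11056198039546528 [ 0.52346079 -0.11440834  0.10972343] 97
side bar ((516.546630859375, -223.39328002929688), (54.80439376831055, 15.805278778076172), 29.259767532348633) [ 0.51662607 -0.22634653  0.09932868] 333
wrist cap z 0.10923457115454699 [ 0.52245106 -0.11069867  0.10798861] 1049
wrist bar ((516.257080078125, -222.07882690429688), (54.1981315612793, 15.097475051879883), 31.42371940612793) [ 0.51512352 -0.22053921  0.09838287] 1657
```

View pics/wrist5.png

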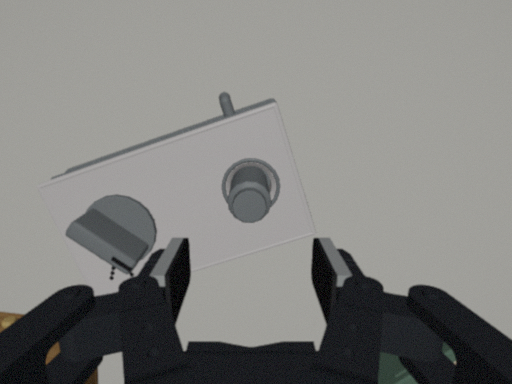

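View pics/side5.png

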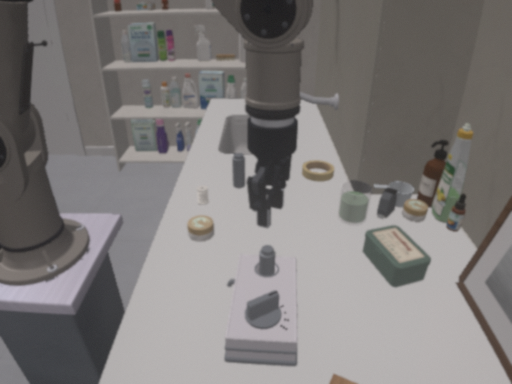

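The cap is at z≈0.110 and upright in the ring, at wrist (249,190), so the cartridge is home. The dial bar is centred at about (0.5165, −0.223) with a yaw of about 30°. Moving over the dial with the jaws turned across the bar.

```bash
python3 -m handwheel '[[[-0.001,-0.0135,0,0,0,0.115,0.055],[-0.001,-0.0135,0,0,0,0.115,0.055],[-0.001,-0.0135,0,0,0,0.115,0.055],[-0.001,-0.0135,0,0,0,0.115,0.055],[-0.001,-0.0135,0,0,0,0.115,0.055],[-0.001,-0.0135,0,0,0,0.115,0.055],[-0.001,-0.0135,0,0,0,0.115,0.055],[-0.002,-0.0155,0,0,0,0.115,0.055],[0,0,0,0,0,0,0.055],[0,0,0,0,0,0,0.055]]]' 40
python3 - <<'E'
from h import *
o=r.get_obs();p,d=r.grab_frame('wrist');save('w6',p)
R=Ro.from_rotvec(o['orientation']).as_matrix();print(o['tcp_pos'],'jaw yaw',np.degrees(np.arctan2(R[1,1],R[0,1])),R[:,2].round(3),o['joints'].round(2))
ys,xs=np.where(d>0);P=pts('wrist',np.c_[xs,ys],d,o)
m=(P[:,2]>.092)&(P[:,2]<.112)&(P[:,0]>.46)&(P[:,0]<.58)&(P[:,1]>-.3)&(P[:,1]<-.17)
print('bar',cv2.minAreaRect((P[m,:2]*1000).astype(np.float32)),P[m].mean(0),m.sum())
E
```

```text
clock: 9.07
tcp_pos: [0.5152, -0.2232, 0.2424]
orientation: [0.819, -3.031, -0.002]
contact_force: [0.1, 0.8, 0.4]
grip_width: 0.0547
[ 0.51520199 -0.22321343  0.24241715] jaw yaw 120.25981320650533 [-0.003  0.001 -1.   ] [ 0.21  0.36  0.11  1.9  -0.05  0.89  2.44]
bar ((515.8501586914062, -222.91004943847656), (53.37556076049805, 13.660621643066406), 30.583688735961914) [ 0.51463468 -0.22340421  0.09902235] 1593
```

View pics/w6.png

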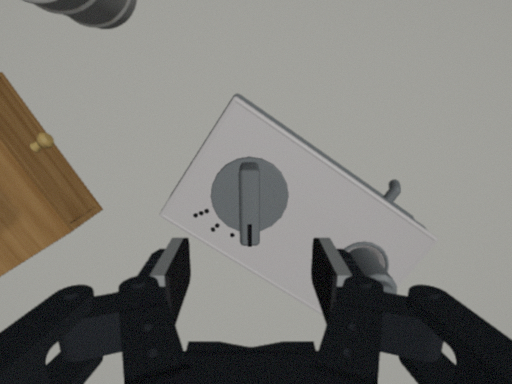

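The bar is centred between the jaws at (250,205) and aligned with them. Descending.

```bash
python3 -m handwheel '[[[0.0005,0,-0.03,0,0,0,0.055],[0,0,-0.03,0,0,0,0.055],[0,0,-0.02,0,0,0,0.055],[0,0,-0.01,0,0,0,0.055],[0,0,-0.005,0,0,0,0.055],[0,0,0,0,0,0,0.055],[0,0,0,0,0,0,0.055]]]' 40
```

```text
clock: 9.7
tcp_pos: [0.5173, -0.2226, 0.1496]
orientation: [-0.827, 3.03, -0.001]
contact_force: [0.3, 0.6, 0.2]
grip_width: 0.055
```

```bash
python3 -m handwheel '[[[-0.001,0,-0.003,0,0,0,0.055],[0,0,0,0,0,0,0.03],[0,0,0,0,0,0,0.005],[0,0,0,0,0,0,0.005],[0,0,0,0,0,0,0.005],[0,0,0,0,0,0,0.005],[0,0,0,0,0,0,0.005],[0,0,0,0,0,0,0.005],[0,0,0,0,0,0,0.005],[0,0,0,0,0,0,0.005]]]' 60
```

```text
clock: 10.53
tcp_pos: [0.5161, -0.2234, 0.1466]
orientation: [-0.827, 3.03, -0.002]
contact_force: [-0.8, -1.6, 6.5]
grip_width: 0.0133
```

```bash
python3 -m handwheel '[[[0,0,0,0,0,-0.08,0.005],[0,0,0,0,0,-0.1,0.005],[0,0,0,0,0,-0.1,0.005],[0,0,0,0,0,-0.1,0.005],[0,0,0,0,0,-0.1,0.005],[0,0,0,0,0,-0.1,0.005],[0,0,0,0,0,-0.1,0.005],[0,0,0,0,0,-0.1,0.005],[0,0,0,0,0,-0.1,0.005],[0,0,0,0,0,-0.1,0.005]]]' 60
python3 -m handwheel '[[[0,0,0,0,0,-0.1,0.005],[0,0,0,0,0,-0.1,0.005],[0,0,0,0,0,-0.02,0.005],[0,0,0,0,0,0,0.005],[0,0,0,0,0,0,0.005],[0,0,0,0,0,0,0.005]]]' 60
cat > chk.py <<'E'
from h import *
import sys
o=r.get_obs();R=Ro.from_rotvec(o['orientation']).as_matrix();y=np.degrees(np.arctan2(R[1,1],R[0,1]))
print(o['clock'],o['tcp_pos'],'jaw yaw',y,'turned rad',np.radians(120.3-y),o['contact_force'].round(1),o['moment'].round(2),o['grip_width'])
for n in ('side','top','wrist'):
    o=r.get_obs();p,d=r.grab_frame(n);save(n+sys.argv[1],p)
    save('c_'+n+sys.argv[1],cv2.resize(p[240:365,210:320] if n=='side' else p[165:235,290:390],None,fx=4,fy=4,interpolation=cv2.INTER_CUBIC))
    ys,xs=np.where(d>0);P=pts(n,np.c_[xs,ys],d,o)
    m=(np.hypot(P[:,0]-.524,P[:,1]+.111)<.012)&(P[:,2]>.09)&(P[:,2]<.13)
    if m.any(): print(n,'cap',np.median(P[m,2]),P[m].mean(0),m.sum())
E
python3 chk.py 7
```

```text
clock: 11.37
tcp_pos: [0.5161, -0.2232, 0.1466]
orientation: [0.703, 3.06, -0.0]
contact_force: [-1.0, -0.4, 5.9]
grip_width: 0.013
clock: 11.87
tcp_pos: [0.5162, -0.2232, 0.1466]
orientation: [1.028, 2.967, -0.0]
contact_force: [-1.2, -0.4, 7.2]
grip_width: 0.0128
11.8667 [ 0.51616566 -0.22320674  0.14663088] jaw yaw 51.798366018582826 turned rad 1.1955790559717618 [-1.2 -0.4  7.2] [-0.08  0.14  0.12] 0.012773912646984008
top cap 0.1090221159107132 [ 0.5231694  -0.11047533  0.10762482] 61
wrist cap 0.10528051573979856 [ 0.51819705 -0.11903948  0.10527606] 1036
```

View pics/wrist7.png

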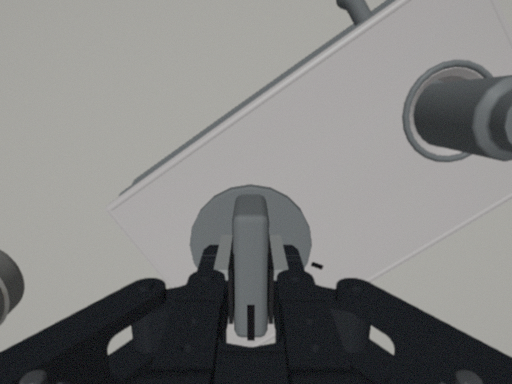

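View pics/c_side7.png

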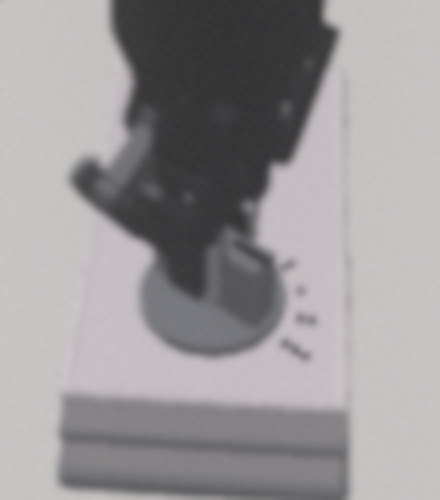

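```bash
python3 -m handwheel '[[[0,0,0,0,0,-0.03,0.005],[0,0,0,0,0,0,0.005],[0,0,0,0,0,0,0.005]]]' 60
python3 chk.py 8
python3 - <<'E'
from h import *
for n in ('wrist','side'):
    o=r.get_obs();p,d=r.grab_frame(n)
    ys,xs=np.where(d>0);P=pts(n,np.c_[xs,ys],d,o)
    g=p[ys,xs].astype(int).sum(1)
    m=(abs(P[:,2]-.099)<.004)&(np.hypot(P[:,0]-.516,P[:,1]+.223)<.03)&(g>150)
    print(n,m.sum(),cv2.minAreaRect((P[m,:2]*1000).astype(np.float32)))
E
```

```text
clock: 12.27
tcp_pos: [0.5161, -0.2232, 0.1466]
orientation: [1.072, 2.951, 0.0]
contact_force: [-1.1, -0.9, 6.2]
grip_width: 0.0131
12.2667 [ 0.51613814 -0.22319394  0.14663346] jaw yaw 50.071039526687784 turned rad 1.2257265905122534 [-1.1 -0.9  6.2] [-0.12  0.14  0.1 ] 0.013142568081868807
top cap 0.10845259648761418 [ 0.52307227 -0.11032421  0.10734887] 62
wrist cap 0.10604566598584635 [ 0.51831272 -0.11849779  0.10572563] 1353
wrist 4311 ((516.796630859375, -219.6924285888672), (36.810306549072266, 52.660953521728516), 73.6333236694336)
side 172 ((524.2889404296875, -234.08058166503906), (42.427490234375, 28.18512535095215), 32.89374542236328)
```

View pics/wrist8.png

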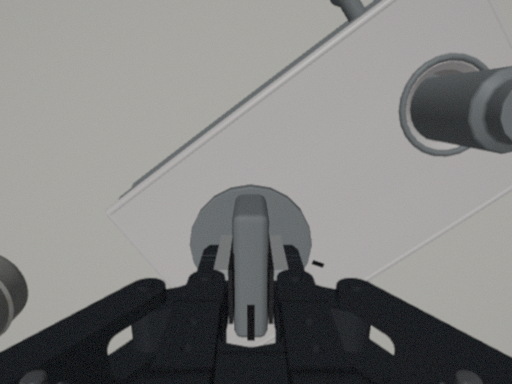

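View pics/side8.png

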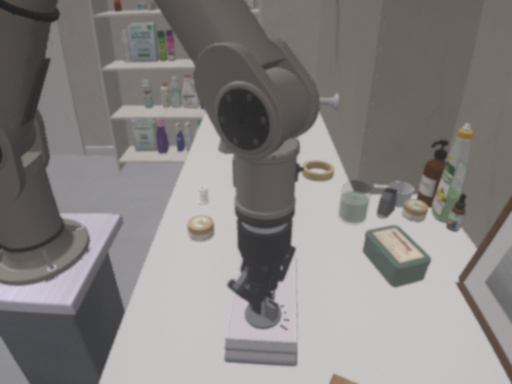

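```bash
python3 -m handwheel '[[[0,0,0,0,0,0,0.005],[0,0,0,0,0,0,0.005],[0,0,0,0,0,0,0.005],[0,0,0,0,0,0,0.005],[0,0,0,0,0,0,0.005],[0,0,0,0,0,0,0.005]]]' 60
python3 -c "
from h import *
o=r.get_obs();R=Ro.from_rotvec(o['orientation']).as_matrix();print(o['clock'],np.radians(120.3-np.degrees(np.arctan2(R[1,1],R[0,1]))),o['grip_width'])
print(r.hand_in())"
```

```text
clock: 13.02
tcp_pos: [0.5161, -0.2232, 0.1466]
orientation: [1.072, 2.952, 0.0]
contact_force: [-1.5, -0.6, 5.7]
grip_width: 0.0133
13.0167 1.2255314794740513 0.013267775969940564
the job is handed in; nothing more can be done
None
```

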